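# Park the drive guard and hold the belt tensioner back

### The job

The drive belt of the small tube mixer is about to be replaced: take the blue guard off by its handle, hang it by that handle on both prongs of the hook stand and let go of it. Then push the red sprung tensioner arm back (toward the mixer's rollers) well past its ratchet click and keep it pushed there: the arm springs back when released, so finish with the fingers still holding it compressed. Leave the other things on the worktop where they are.

Things in the scene. Friction and masses are not known exactly. Their poses are not given: they have to be found in the camera images.
- mixer: White tube roller mixer, fixed (a tall table fan stands behind to its left). Origin on the worktop; base x -110 to +125, y -115 to +115 mm; +x points to its back, +y to its left seen from the front. Deck 30 mm high; on its front part, under the guard at the start, stand two pulleys (up to 52 mm above the worktop) and the tensioner; behind it two black rollers (x 62, 98 mm) between grey cheeks 74 mm high.
- guard: Loose blue hood, 0.18 kg, 120 (x) x 210 (y) x 80 mm, open underneath; origin: centre of its underside. On top a steel bow handle: round bar 8 mm thick, 120 mm long along y, axis 45 mm above the hood's top. Starts on the mixer's deck, axes parallel to the mixer's, centred 40 mm in front of its origin. Lift it straight up 75 mm or more to clear the tensioner.
- guard_bar (a point): Middle of the guard's handle bar axis, 125 mm above the guard's underside; axes as the guard's.
- hook_stand: Fixed stand, base plate 150 x 110 x 12 mm. Origin on the worktop below the prongs' root; post 8 mm behind it, 212 mm high. Two prongs of 8 mm bar at y = -40 and +40 mm point to its -x: level seat x -68 to -96 mm, axis 200 mm high; red ends at x -107 turn up to 217 mm. The hood is wider than the hook: bring it in from the tips' side, prongs between bar and hood top, then lower.
- hook_seat (a point): Where the middle of the guard's handle bar axis lies when hung: midway between the prongs, 82 mm in front of the stand's origin, 208 mm above the worktop; axes as the stand's.
- tensioner_pivot (a point): Point on the mixer's deck where the vertical axis of the tensioner arm stands, 35 mm in front of and 45 mm to the right (-y) of the mixer's origin, 30 mm high; axes as the mixer's.
- tensioner_arm: Red sprung tensioner arm with a black idler roller (28 mm in diameter) and above it the red push post at its end, 75 mm from the pivot. Origin: the pivot on the deck; turns with the arm; at joint value q the arm points along (sin(q - 0.42), cos(q - 0.42)) in the mixer's x, y.
- tensioner_post (a point): Centre of the top of the upright push post: 16 mm in diameter, top 100 mm above the worktop, clear of the roller from 61 mm up; the fingers may push its front (-x) side or pinch it from above. It moves on a 75 mm circle about the pivot.
- tensioner (a joint): Arm angle, rad: 0 at rest, grows as the post is pushed to the mixer's back (clockwise from above); end stop at 0.85. Spring load at the post about 4 N at rest, rising to 8 N. A sprung pawl rides over a ratchet tooth from about 0.25 to 0.59 (about 2 N more while climbing) and has clicked in behind it beyond 0.60; it does not hold the arm, which springs back if let go.
- bench_timer: Bystander: white count-down timer lying flat, 66 x 66 x 18 mm; origin at the centre of its underside.
- tape_roll: Bystander: beige roll of tape lying flat, 67 mm across, 18 mm high; origin at the centre of its underside.
- specimen_cup_4: Bystander: white specimen cup with a red lid, 65 mm across, 58 mm high; origin at the centre of its underside.
- marker_black: Bystander: white marker with a black cap lying down, 19 x 135 x 20 mm, along its y; origin at the centre of its underside.
- pen_blue: Bystander: blue pen lying down, 11 x 140 x 13 mm, along its y; origin at the centre of its underside.

How it is judged (in metres and radians):
On the way, in this order (a step that is already met when the one before it is completed fails the run):
1. the guard hangs by its handle on the hook stand, let go (x of guard_bar in the frame of hook_seat between -0.022 and 0.03 m and y of guard_bar in the frame of hook_seat between -0.022 and 0.022 m and z of guard_bar in the frame of hook_seat between -0.006 and 0.012 m and angle between guard's own z axis and vertical below 0.2 rad and linear speed of guard below 0.05 m/s and contact force between guard and hook_stand above 0.5 N and contact force between guard and the fingers below 0.1 N), for 0.3 s.
2. the tensioner arm is pushed past its ratchet click by the fingers (value of joint tensioner above 0.62 rad and contact force between the fingers and tensioner_arm above 1.5 N), for 0.3 s.
At the end, for the whole second after the job is handed in: The guard hangs still and upright (0.2 rad) by its bar on both prongs, clear of the fingers: bar middle within 22 mm of the seat (30 toward the post), height -6 to +12 mm. The fingers press the still tensioner arm with over 1.5 N beyond the click (joint over 0.62) (all of step 1 and all of step 2 and velocity of joint tensioner between -0.1 and 0.1 rad/s); the arm keeps its last pose, push and grip.
It fails at once if a bystander is pushed more than 40 mm (distance of any of bench_timer, tape_roll, specimen_cup_4, marker_black, pen_blue from where it was at the start of the episode above 0.04 m).
It also fails if it takes over 58 s, if anything falls off the work surface, if the arm or the gripper's body presses on something with over 40 N, if the wrist force passes 120 N, or if a joint passes its speed limit or range.

### The arm

A 6-joint arm with a two-finger parallel gripper is mounted at the origin on a cart in front of the work surface, level with it; the furniture and walls round the work are solid. World frame = base frame: x ahead of the robot, y to its left, z up, the work surface at z = 0. Lengths are in mm, angles in degrees, forces in N, time in s.
With the tool pointing down it reaches from about 300 to 850 mm from the base axis. Payload 4.2 kg.
Tool frame: the origin (TCP) lies between the finger pads; the fingertips stand 19 mm ahead of it and the grasp point (between the pads) is the TCP; z points along the fingers, x is the direction in which the jaws open and shut, and the axes are right-handed (so a half turn about z gives the same grasp; the last joint's range is limited). The gripper opens to 91 mm and grips with 3 to 60 N. Pads are 32 mm wide; open, the fingers measure 118 mm over their backs; the gripper's body (76 mm by 178 mm) begins 60 mm behind the grasp point.
Start: joints at [74.083, 18.312, 89.639, -0, 72.044, -1.146], TCP at [146.6, 556.012, 232.976] pointing down, gripper open.
Joint ranges: [-177.97, 177.97], [-48.28, 115.42], [12.27, 149.76], [-77.06, 257.06], [2.81, 150.46], [-146.56, 146.56]. Speed limits (degrees/s): [147.25, 147.25, 180, 180, 180, 180].

### API

Orientations are given as [roll, pitch, yaw] about the fixed x, y, z axes, in that order (R = Rz(yaw) Ry(pitch) Rx(roll)).
In Python, from workcell import sensors, grab_frame, env gives the robot as it stands.
- The arm moves only by the tool servo_tool, never from a script. Its argument "motion" is one flat list of numbers, 7 for each row, row after row: the shift along the world's x, y, z in mm, then the turn, a rotation vector about the world's x, y, z in rad, then the opening in per cent of the stroke, from 0 (shut) to 100 (fully open). In form: [x, y, z, rx, ry, rz, grip, x, y, z, rx, ry, rz, grip, ...]. A call has 1 to 10 rows; each row shifts and turns the commanded pose from where the row before left it; what a row does not reach is not made up. A row lasts 1/12 s, in which the tool goes at most 41.7 mm and 7.16 degrees, less where a joint would pass 70% of its speed; a pose out of reach is approached as far as the arm can. A call with a gripper value outside its range is refused whole. The fingers move at their own pace and stop on an object; "newtons" is the grip in N (left out, the last holds). Time passes only in rows, so rows that do not move let the fingers close. It gives the time, the measured TCP pose, the force and the opening at its end, in the units of the state.
- sensors.state(): the state, without advancing time (a new reading comes with each control period).
- grab_frame(name): name is "side" or "top"; returns a dict with "image" (480x640x3 uint8, red, green, blue), "depth" (480x640 float32, mm along the optical axis (not along the pixel's ray), 0 where there is no reading), "fx", "fy", "cx", "cy" (pixels), "dist_coeffs" ([k1, k2, p1, p2, k3] as OpenCV has them; the pictures are not rectified), "extrinsics" (4x4, takes a point from camera to world coordinates). Camera axes: x right, y up, looking along -z (the intrinsics and any distortion apply to the point x, -y, -z); pixel columns grow to the right and rows downward; lengths in mm; the calibration is good to about 2 mm. A picture is of the moment at which its call begins.
- env.job_done(): hands the job in, once; it reports no verdict.
The state is a dict: "time_s": time; "qpos": joint angles; "qvel": joint speeds; "effort": joint torques, N m; "ee_pos": TCP position; "ee_rot": TCP orientation; "force": force on the tool from outside, world axes, zero at the start; "torque": the same for the moment, N m; "gripper_width": finger opening in mm.
Only numpy, scipy, OpenCV 4.12 (cv2) and the standard library are available. Lean on these libraries where they do the work, as an engineer would, in place of code of your own. Each camera call takes 0.05 s, during which the arm holds its last target.

## Working session

There is one attempt and no reset: what is moved stays moved. The work goes in short steps, Python scripts to look and compute and a tool call to move; the robot and the scene stay as the last step left them, time stands still between calls to the robot, and variables do not carry over. Pictures are saved under pics/ and viewed, and the job is handed in when it is done.

Besides the shell and the picture viewer there is one more tool, called after "Request:" as name(argument=value, ...), one argument or row to a line, values as JSON. servo_tool: Moves the arm, as the interface text tells. Its arguments: {"type":"object","properties":{"motion":{"type":"array"},"newtons":{"type":"number"}},"required":["motion"]}

```bash
mkdir -p pics; cat > h.py <<'E'
import numpy as np, cv2
from workcell import sensors, grab_frame, env
def grab(n,tag):
    f=grab_frame(n); cv2.imwrite(f'pics/{tag}.png',f['image'][:,:,::-1])
    np.savez(f'{tag}.npz',**{k:np.array(v) for k,v in f.items()}); return f
def cloud(f):
    K=np.array([[f['fx'],0,f['cx']],[0,f['fy'],f['cy']],[0,0,1]],float)
    v,u=np.mgrid[0:480,0:640]
    p=cv2.undistortPoints(np.stack([u,v],-1).reshape(-1,1,2).astype(np.float64),K,np.array(f['dist_coeffs'],float)).reshape(480,640,2)
    d=f['depth'].astype(float)
    P=np.stack([p[...,0]*d,-p[...,1]*d,-d],-1)
    E=np.array(f['extrinsics']); W=P@E[:3,:3].T+E[:3,3]; W[d==0]=np.nan
    return W
def load(tag): return dict(np.load(f'{tag}.npz'))
E
python3 - <<'E'
from h import *
for n in('side','top'):
    f=grab(n,n+'0'); print(n,f['fx'],f['dist_coeffs'],np.round(f['extrinsics'],3).tolist())
print(sensors.state())
E
```

```text
side 562.0112731756268 [0.04360155 0.         0.         0.         0.        ] [[0.344, 0.694, -0.633, -294.157], [-0.939, 0.266, -0.218, -241.426], [0.017, 0.669, 0.743, 1156.404], [0.0, 0.0, 0.0, 1.0]]
top 438.8269662454346 [0.01215277 0.         0.         0.         0.        ] [[0.01, 0.99, -0.143, 408.781], [-1.0, 0.013, 0.019, 59.83], [0.021, 0.143, 0.99, 1355.962], [0.0, 0.0, 0.0, 1.0]]
{'time_s': 0.1, 'qpos': array([ 7.40843881e+01,  1.83469800e+01,  8.97005318e+01,  1.85559790e-03,
        7.20437755e+01, -1.14602582e+00]), 'qvel': array([ 0.00929423, -0.10107357, -0.16345542, -0.06328107,  0.01700448,
        0.01657843]), 'effort': array([ 6.48847545e-04, -4.13336599e+01, -2.32509559e+01,  7.28798239e-02,
        4.20560210e-02, -4.42799683e-05]), 'ee_pos': array([146.45876952, 555.5888166 , 232.20677721]), 'ee_rot': array([-1.79996410e+02,  9.12338180e-02,  7.52298433e+01]), 'force': array([-0.67767028,  0.3753812 , -0.07477795]), 'torque': array([-0.04653022, -0.01572318, -0.00181699]), 'gripper_width': 91.3271092289074}
```

View pics/side0.png

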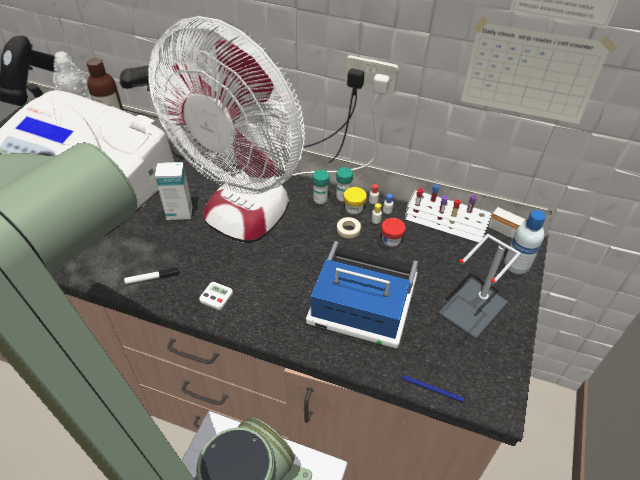

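View pics/top0.png

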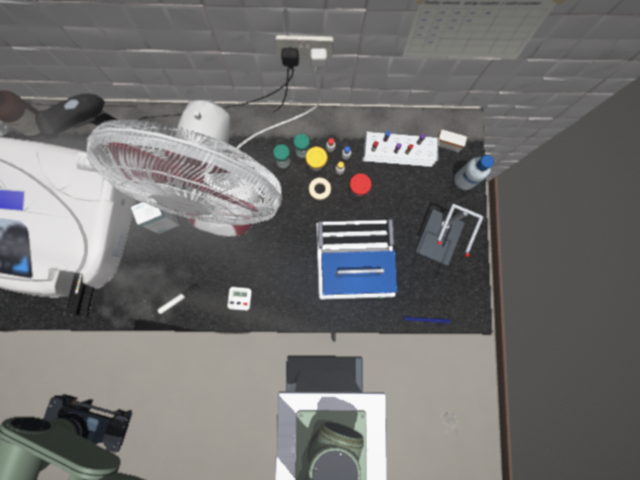

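The side view shows the blue guard at about (360,295) with its steel bow at (362,280). The hook stand is at about (485,275), with red tips at (462,261) and (493,280). In the top view the guard is at (358,272) and the stand at (452,232), with tips at (440,241) and (467,255).

```bash
python3 - <<'E'
from h import *
for t in('top0','side0'):
    f=load(t); W=cloud(f); im=f['image'].astype(int); R,G,B=im[...,0],im[...,1],im[...,2]
    z=W[...,2]
    v,u=np.mgrid[0:480,0:640]
    blue=(B>R+50)&(B>G+30)
    if t=='top0': roi=(u>312)&(u<402)&(v>215)&(v<303); hr=(u>405)&(u<490)&(v>195)&(v<275)
    else: roi=(u>300)&(u<420)&(v>240)&(v<345); hr=(u>430)&(u<520)&(v>220)&(v<340)
    m=roi&blue&(z>95)
    print(t,'hood top z pct',np.nanpercentile(z[m],[5,50,95]),m.sum())
    P=W[m&(abs(z-np.nanmedian(z[m]))<6)]
    r=cv2.minAreaRect(P[:,:2].astype(np.float32)); print('hood rect',r)
    m=roi&(z>135)&~blue; Q=W[m]
    print('bar n',len(Q),Q.mean(0) if len(Q) else'', np.percentile(Q[:,2],[5,50,95]))
    Qb=Q[Q[:,2]>145]; c=Qb.mean(0); U=np.linalg.svd(Qb[:,:2]-c[:2])[2][0]; s=(Qb[:,:2]-c[:2])@U
    print('bar c',c,'mid',c[:2]+U*(s.max()+s.min())/2,'dir',np.degrees(np.arctan2(U[1],U[0])),'len',np.ptp(s))
    m=hr&(z>185); Q=W[m]; print('hook hi',len(Q)); 
    red=hr&(R>G+60)&(R>B+60)
    n,l=cv2.connectedComponents(red.astype(np.uint8))
    for i in range(1,n):
        k=(l==i); print('red',k.sum(),u[k].mean(),v[k].mean(),np.nanmedian(W[k],0),np.nanmax(W[k][:,2]))
    # white prongs points
    for a in Q[::max(1,len(Q)//40)]: print(np.round(a),end=' ')
    print()
    m=hr&(z>8)&(z<17); Q=W[m]; print('base rect',cv2.minAreaRect(Q[:,:2].astype(np.float32)),np.median(Q[:,2]))
E
```

```text
top0 hood top z pct [106.63137821 110.52566722 114.59938373] 2856
hood rect ((500.02606201171875, -71.9304428100586), (119.44010925292969, 209.19015502929688), 2.438952922821045)
bar n 138 [500.00175279 -70.58958268 158.13888873] [153.08077571 158.368489   162.89804779]
bar c [500.01058635 -70.14809288 158.29583247] mid [500.03385482 -70.66068152] dir -87.40089820319994 len 125.73334127090965
hook hi 374
red 8 439.0 242.5 [ 573.79260123 -272.37712043  216.86617769] 218.5605183287364
red 14 467.2857142857143 254.5 [ 545.53433927 -347.74593598  213.97875074] 220.10057597996615
[ 678. -312.  210.] [ 672. -312.  212.] [ 670. -312.  211.] [ 671. -337.  209.] [ 667. -338.  214.] [ 665. -338.  212.] [ 664. -339.  203.] [ 659. -309.  209.] [ 659. -356.  215.] [ 659. -347.  200.] [ 654. -304.  210.] [ 656. -355.  202.] [ 651. -301.  209.] [ 653. -355.  201.] [ 649. -302.  206.] [ 648. -374.  214.] [ 646. -375.  212.] [ 643. -304.  209.] [ 641. -304.  206.] [ 639. -390.  207.] [ 633. -296.  206.] [ 630. -381.  210.] [ 627. -383.  211.] [ 621. -290.  207.] [ 619. -375.  209.] [ 617. -381.  208.
[... 1374 characters left out ...]
1.  199.] [ 626. -291.  207.] [ 658. -356.  200.] [ 627. -294.  204.] [ 648. -369.  212.] [ 624. -297.  205.] [ 648. -380.  213.] [ 654. -350.  190.] [ 650. -389.  211.] [ 652. -382.  203.] [ 638. -383.  214.] [ 640. -386.  211.] [ 641. -389.  207.] [ 595. -277.  203.] [ 577. -271.  218.] [ 629. -384.  207.] [ 624. -380.  208.] [ 620. -378.  208.] [ 614. -378.  211.] [ 608. -375.  210.] [ 604. -374.  207.] [ 592. -361.  204.] [ 586. -362.  205.] [ 579. -361.  205.] [ 573. -359.  205.] [ 572. -359.  199.] [ 548. -348.  215.] [ 546. -345.  209.] [ 553. -351.  198.] 
base rect ((730.6570434570312, -327.2638244628906), (395.9148864746094, 217.6852264404297), 10.510004043579102) 12.75370013274187
```

```bash
python3 - <<'E'
from h import *
a=cv2.imread('pics/side0.png')[200:350,290:530]; cv2.imwrite('pics/a.png',cv2.resize(a,None,fx=3.3,fy=3.3,interpolation=cv2.INTER_CUBIC))
a=cv2.imread('pics/top0.png')[180:330,300:500]; cv2.imwrite('pics/b.png',cv2.resize(a,None,fx=4,fy=4,interpolation=cv2.INTER_CUBIC))
E
```

```text
(no output)
```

View pics/a.png

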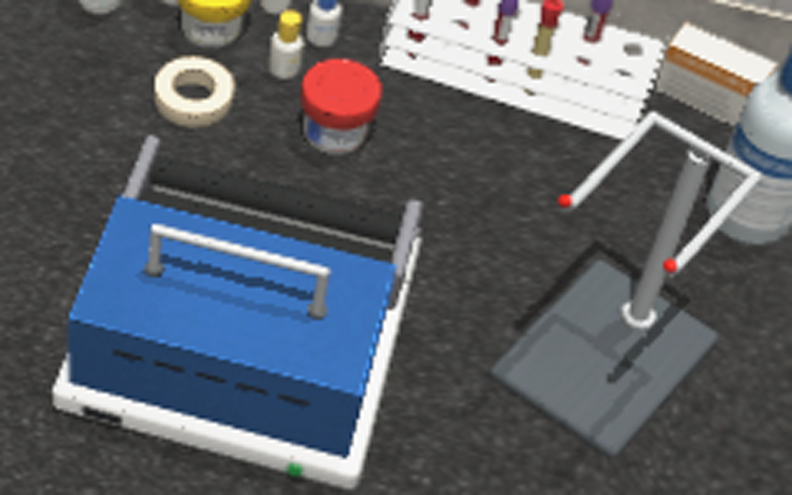

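View pics/b.png

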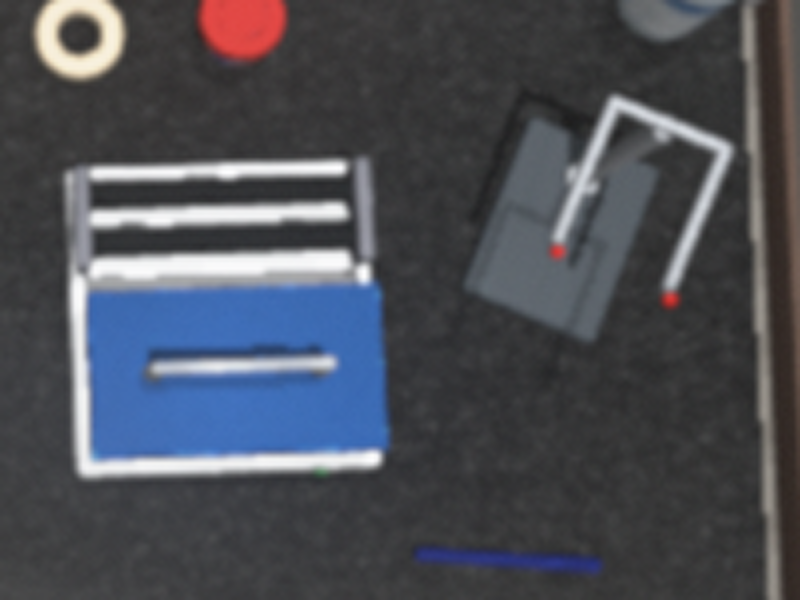

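```bash
python3 - <<'E'
from h import *
A=[]
for t in('top0','side0'):
    f=load(t);W=cloud(f);z=W[...,2];x=W[...,0];y=W[...,1]
    m=(z>188)&(z<212)&(x>560)&(x<640)&(y<-255)&(y>-400)
    P=W[m]
    for n,c in(('L',P[:,1]> -309-0.38*(P[:,0]-560)),('R',P[:,1]<-309-0.38*(P[:,0]-560))):
        q=P[c]; vx,vy,x0,y0=cv2.fitLine(q[:,:2].astype(np.float32),cv2.DIST_HUBER,0,.01,.01).ravel()
        print(t,n,len(q),'yaw',np.degrees(np.arctan(vy/vx)),'y@590',y0+(590-x0)*vy/vx,'z',np.percentile(q[:,2],[10,50,90]))
    m=(x>500)&(x<780)&(y<-395)&(y>-520)&(z>120)&(z<400)
    P=W[m]; print('tall right',len(P), P.min(0),P.max(0))
    m=(x>300)&(x<700)&(y<500)&(y>-100)&(z>200)&(z<800)
    P=W[m]; print('left tall',len(P), P.min(0),P.max(0))
E
```

```text
top0 L 73 yaw -23.74763 y@590 -278.019 z [202.00970694 205.54543382 208.51768582]
top0 R 95 yaw -23.372128 y@590 -365.31378 z [201.8914431  206.0031956  209.70730966]
tall right 39 [ 773.50767211 -437.01920655  120.26450188] [ 779.80134845 -400.96941515  142.374631  ]
left tall 8306 [601.37588343 134.02268725 200.00775214] [699.99730829 499.97932755 583.25889343]
side0 L 80 yaw -21.68469 y@590 -279.8034 z [201.75520944 204.74046461 207.53571389]
side0 R 115 yaw -22.23483 y@590 -364.9238 z [202.49363298 206.00277449 209.94105145]
tall right 53 [ 773.87817153 -438.06206553  120.06379166] [ 779.95785813 -398.48363055  139.8846988 ]
left tall 13918 [601.99322287 133.46357088 200.03302089] [699.97855143 499.97359478 580.58336381]
```

Request:
servo_tool(
  motion=[18, -32, 0, 0, 0, -0.065, 100, 18, -32, 0, 0, 0, -0.065, 100, 18, -32, 0, 0, 0, -0.065, 100, 18, -32, 0, 0, 0, -0.065, 100, 18, -32, 0, 0, 0, -0.065, 100, 18, -32, 0, 0, 0, -0.065, 100, 18, -32, 0, 0, 0, -0.065, 100, 18, -32, 0, 0, 0, -0.065, 100, 18, -32, 0, 0, 0, -0.065, 100, 18, -32, 0, 0, 0, -0.065, 100],
)

```text
time_s: 0.93
ee_pos: [326.8, 234.2, 232.8]
ee_rot: [180.0, 0.0, 37.8]
force: [0.6, 0.9, 1.0]
gripper_width: 91.4
```

Request:
servo_tool(
  motion=[17.4, -30.5, 0, 0, 0, -0.0615, 100, 17.4, -30.5, 0, 0, 0, -0.0615, 100, 17.4, -30.5, 0, 0, 0, -0.0615, 100, 17.4, -30.5, 0, 0, 0, -0.0615, 100, 17.4, -30.5, 0, 0, 0, -0.0615, 100, 17.4, -30.5, 0, 0, 0, -0.0615, 100, 17.4, -30.5, 0, 0, 0, -0.0615, 100, 17.4, -30.5, 0, 0, 0, -0.0615, 100, 17.4, -30.5, 0, 0, 0, -0.0615, 100, 17.4, -30.5, 0, 0, 0, -0.0615, 100],
)

```text
time_s: 1.77
ee_pos: [500.9, -70.7, 232.6]
ee_rot: [-180.0, 0.0, 2.5]
force: [0.8, -0.0, 0.3]
gripper_width: 91.4
```

Request:
servo_tool(
  motion=[0, 0, 0, 0, 0, 0, 60, 0, 0, 0, 0, 0, 0, 60, 0, 0, 0, 0, 0, 0, 60],
)

```text
time_s: 2.02
ee_pos: [499.9, -68.6, 232.4]
ee_rot: [-179.9, 0.1, 2.8]
force: [0.1, -0.1, -0.1]
gripper_width: 74.1
```

```bash
python3 - <<'E'
from h import *
f=grab('side','side1')
cv2.imwrite('pics/c.png',cv2.resize(f['image'][150:350,250:530,::-1],None,fx=2.8,fy=2.8))
print(sensors.state())
E
```

```text
{'time_s': 2.0667, 'qpos': array([-9.08730840e+00,  1.19994642e+01,  9.85354529e+01,  2.85452068e-02,
        6.95427621e+01, -1.19035783e+01]), 'qvel': array([ 0.81947504, -0.6537996 ,  0.02231291, -0.29166224, -0.12138118,
       -0.06824195]), 'effort': array([-5.98684922e-01, -3.41834128e+01, -2.29319876e+01,  3.36906128e-02,
        2.93172186e-02,  3.86581369e-04]), 'ee_pos': array([499.78149553, -68.14261678, 232.63398463]), 'ee_rot': array([-1.79957820e+02,  7.04972555e-02,  2.80630098e+00]), 'force': array([0.47561496, 0.66680819, 0.04615556]), 'torque': array([-0.10687404,  0.08143066,  0.03133215]), 'gripper_width': 70.13165925894702}
```

View pics/c.png

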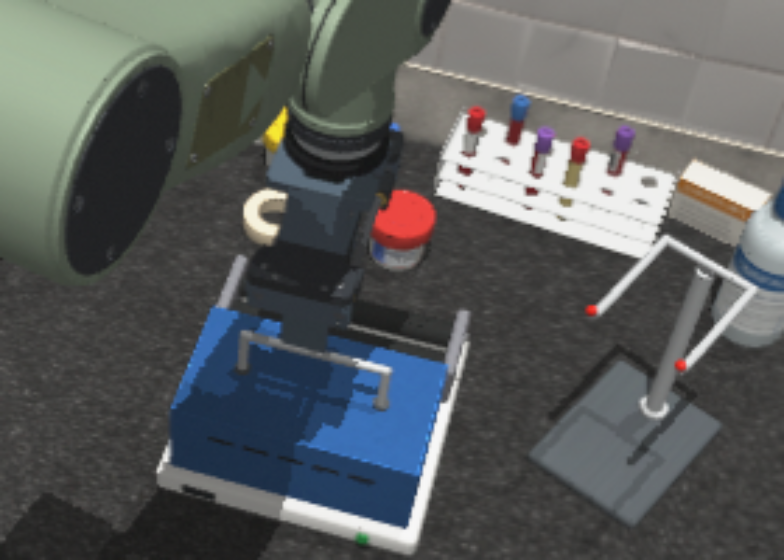

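The gripper stands over the bar, with its jaws straddling it in x.

Request:
servo_tool(
  motion=[0, 0, -15, 0, 0, 0, 60, 0, 0, -18, 0, 0, 0, 60, 0, 0, -18, 0, 0, 0, 60, 0, 0, -15, 0, 0, 0, 60, 0, 0, -8, 0, 0, 0, 60, 0, 0, -4, 0, 0, 0, 60, 0, 0, 0, 0, 0, 0, 60, 0, 0, 0, 0, 0, 0, 60],
)

```text
time_s: 2.73
ee_pos: [500.9, -68.6, 155.7]
ee_rot: [180.0, -0.1, 2.8]
force: [-0.3, -0.4, -0.7]
gripper_width: 54.9
```

Request:
servo_tool(
  motion=[0, 0, 0, 0, 0, 0, 0, 0, 0, 0, 0, 0, 0, 0, 0, 0, 0, 0, 0, 0, 0, 0, 0, 0, 0, 0, 0, 0, 0, 0, 0, 0, 0, 0, 0, 0, 0, 0, 0, 0, 0, 0, 0, 0, 0, 0, 0, 0, 0, 0, 0, 0, 0, 0, 0, 0],
  newtons=50,
)

```text
time_s: 3.4
ee_pos: [500.9, -69.0, 155.0]
ee_rot: [180.0, -0.0, 2.7]
force: [0.7, -0.1, -0.4]
gripper_width: 6.6
```

Request:
servo_tool(
  motion=[0, 0, 3, 0, 0, 0, 0, 0, 0, 6, 0, 0, 0, 0, 0, 0, 10, 0, 0, 0, 0, 0, 0, 12, 0, 0, 0, 0, 0, 0, 14, 0, 0, 0, 0, 0, 0, 14, 0, 0, 0, 0, 0, 0, 14, 0, 0, 0, 0, 0, 0, 9, 0, 0, 0, 0, 0, 0, 4, 0, 0, 0, 0, 0, 0, 0, 0, 0, 0, 0],
)

```text
time_s: 4.23
ee_pos: [501.0, -69.1, 242.1]
ee_rot: [180.0, -0.1, 2.8]
force: [0.4, -0.8, -3.2]
gripper_width: 6.9
```

```bash
python3 - <<'E'
from h import *
f=grab('side','side2'); g=grab('top','top2')
cv2.imwrite('pics/d.png',np.hstack([cv2.resize(f['image'][180:360,280:440,::-1],(400,450)),cv2.resize(g['image'][200:320,290:410,::-1],(400,450))]))
W=cloud(f); im=f['image'].astype(int); m=(im[...,2]>im[...,0]+50)&(im[...,2]>im[...,1]+30)&(W[...,2]>100)&(W[...,0]>400)&(W[...,0]<600)
print(np.nanpercentile(W[m][:,2],[5,50,95,99]))
print(sensors.state()['ee_pos'],sensors.state()['force'])
E
```

```text
[126.07884303 196.79061554 200.86705955 202.2203325 ]
[500.19792047 -68.92825667 240.56224512] [-0.60115077  0.94552242 -2.2342532 ]
```

View pics/d.png

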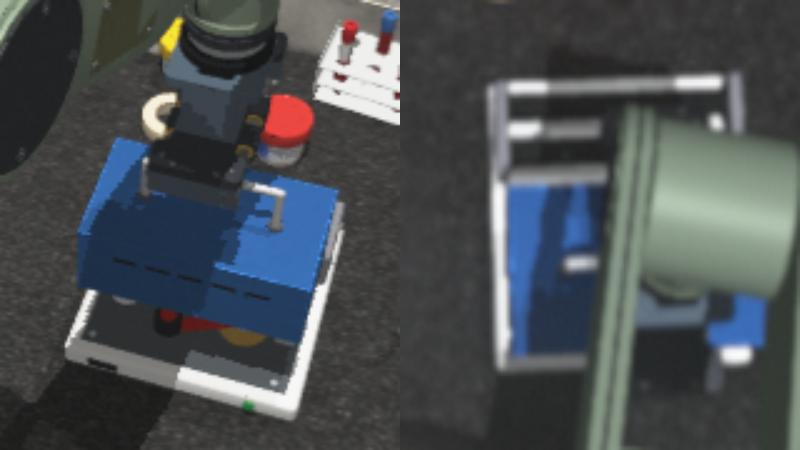

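The guard is held square and is clear of the tensioner, whose red arm is visible under it.

Request:
servo_tool(
  motion=[1, -12, 0, 0, 0, -0.03, 0, 1.5, -20, 0, 0, 0, -0.045, 0, 1.5, -25, 0, 0, 0, -0.05, 0, 1.5, -27, 0, 0, 0, -0.055, 0, 1.5, -27, -1, 0, 0, -0.055, 0, 1.5, -27, -1, 0, 0, -0.055, 0, 1.5, -27, -2, 0, 0, -0.055, 0, 1.5, -25, -2, 0, 0, -0.045, 0, 1.5, -19, -2, 0, 0, -0.03, 0, 0, -11, -1, 0, 0, -0.02, 0],
)

```text
time_s: 5.17
ee_pos: [513.0, -291.9, 230.5]
ee_rot: [180.0, 0.1, -22.7]
force: [0.4, -0.1, -2.2]
gripper_width: 6.7
```

Request:
servo_tool(
  motion=[0, 0, 0, 0, 0, 0, 0, 0, 0, 0, 0, 0, 0, 0, 0, 0, 0, 0, 0, 0, 0, 0, 0, 0, 0, 0, 0, 0],
)

```text
time_s: 5.5
ee_pos: [513.5, -287.9, 232.1]
ee_rot: [-180.0, 0.0, -22.4]
force: [0.0, 0.1, -2.8]
gripper_width: 6.6
```

```bash
python3 - <<'E'
from h import *
f=grab('side','side3'); g=grab('top','top3')
cv2.imwrite('pics/e.png',np.hstack([cv2.resize(f['image'][180:360,360:520,::-1],(400,450)),cv2.resize(g['image'][190:310,380:500,::-1],(400,450))]))
for f in (f,g):
  W=cloud(f); im=f['image'].astype(int); m=(im[...,2]>im[...,0]+50)&(im[...,2]>im[...,1]+30)&(W[...,2]>170)&(W[...,0]>400)&(W[...,0]<650)&(W[...,2]<215)
  print(np.nanpercentile(W[m][:,2],[5,50,95,99]), cv2.minAreaRect(W[m][:,:2].astype(np.float32)))
print(sensors.state()['ee_pos'],sensors.state()['ee_rot'],sensors.state()['force'])
E
```

```text
[177.38540191 188.06851205 191.57680292 192.71728885] ((513.253662109375, -289.50872802734375), (210.40264892578125, 124.6080093383789), 68.54302215576172)
[184.68587136 188.1783041  191.91719571 193.68374309] ((512.5012817382812, -290.49200439453125), (208.8518524169922, 117.6049575805664), 68.29617309570312)
[ 513.68060071 -287.97533904  232.28830068] [-1.79991508e+02 -1.72145070e-02 -2.23802835e+01] [-0.48472817  0.31141325 -1.96479242]
```

View pics/e.png

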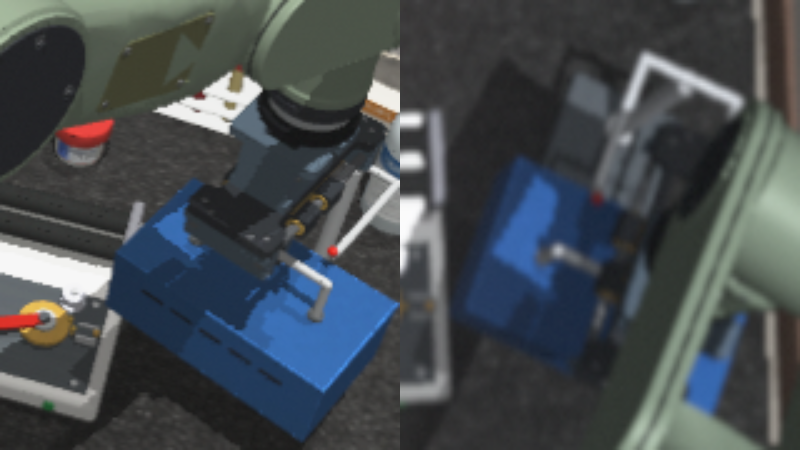

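Request:
servo_tool(
  motion=[4, -1.6, 0, 0, 0, 0, 0, 7, -2.9, 0, 0, 0, 0, 0, 9, -3.7, 0, 0, 0, 0, 0, 10, -4.2, 0, 0, 0, 0, 0, 10, -4.2, 0, 0, 0, 0, 0, 10, -4.2, 0, 0, 0, 0, 0, 9, -3.7, 0, 0, 0, 0, 0, 7, -2.9, 0, 0, 0, 0, 0, 4, -1.8, 0, 0, 0, 0, 0, 0, 0, 0, 0, 0, 0, 0],
)

```text
time_s: 6.43
ee_pos: [584.7, -318.6, 231.4]
ee_rot: [-180.0, -0.0, -22.4]
force: [0.5, 0.2, -3.5]
gripper_width: 6.9
```

Request:
servo_tool(
  motion=[0, 0, 0, 0, 0, 0, 0, 0, 0, 0, 0, 0, 0, 0],
)

```text
time_s: 6.6
ee_pos: [583.3, -318.0, 231.9]
ee_rot: [-180.0, 0.0, -22.5]
force: [-0.2, 0.3, -2.7]
gripper_width: 6.2
```

```bash
python3 - <<'E'
from h import *
f=grab('side','side4'); g=grab('top','top4')
cv2.imwrite('pics/f.png',np.hstack([cv2.resize(f['image'][180:360,380:540,::-1],(400,450)),cv2.resize(g['image'][190:310,380:500,::-1],(400,450))]))
print(sensors.state()['ee_pos'],sensors.state()['ee_rot'],sensors.state()['force'])
E
```

```text
[ 583.20601137 -318.02820922  232.15167637] [-1.79998652e+02  5.29479584e-03 -2.24662350e+01] [-0.44982053 -0.55220678 -1.93998109]
```

View pics/f.png

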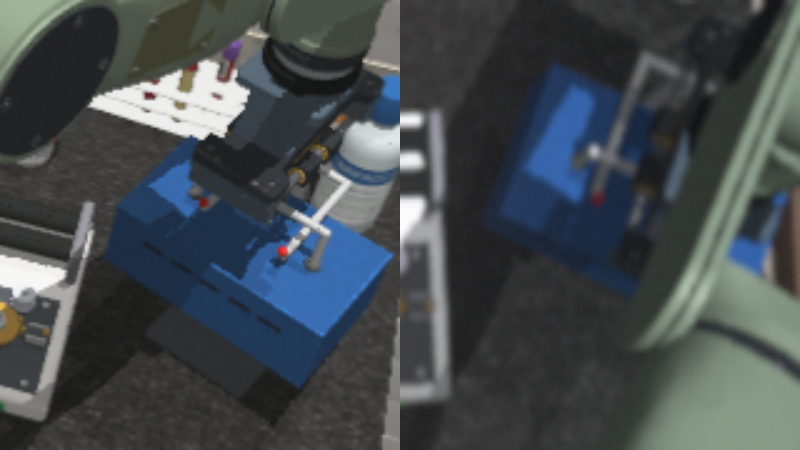

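Both red tips show past the bar and inside the bow legs, so I'll lower it.

Request:
servo_tool(
  motion=[0, 0, -4, 0, 0, 0, 0, 0, 0, -5, 0, 0, 0, 0, 0, 0, -5, 0, 0, 0, 0, 0, 0, -4, 0, 0, 0, 0, 0, 0, -3, 0, 0, 0, 0, 0, 0, -2, 0, 0, 0, 0, 0, 0, 0, 0, 0, 0, 0, 0, 0, 0, 0, 0, 0, 0],
)

```text
time_s: 7.37
ee_pos: [583.6, -318.2, 208.9]
ee_rot: [-180.0, -0.0, -22.5]
force: [-0.2, 0.4, -2.3]
gripper_width: 6.9
```

Request:
servo_tool(
  motion=[0, 0, -1, 0, 0, 0, 0, 0, 0, -0.5, 0, 0, 0, 0, 0, 0, 0, 0, 0, 0, 0, 0, 0, 0, 0, 0, 0, 0],
)

```text
time_s: 7.7
ee_pos: [583.6, -318.2, 207.6]
ee_rot: [180.0, -0.0, -22.5]
force: [-1.2, 0.7, -2.4]
gripper_width: 6.5
```

Request:
servo_tool(
  motion=[0, 0, -1, 0, 0, 0, 0, 0, 0, 0, 0, 0, 0, 0, 0, 0, 0, 0, 0, 0, 0],
)

```text
time_s: 7.95
ee_pos: [583.7, -318.3, 207.2]
ee_rot: [180.0, -0.1, -22.5]
force: [-1.8, 0.0, 2.5]
gripper_width: 6.6
```

Request:
servo_tool(
  motion=[0, 0, -1, 0, 0, 0, 0, 0, 0, 0, 0, 0, 0, 0, 0, 0, 0, 0, 0, 0, 0],
)

```text
time_s: 8.2
ee_pos: [583.7, -318.3, 207.0]
ee_rot: [180.0, -0.1, -22.5]
force: [-2.0, 1.8, 5.5]
gripper_width: 6.9
```

Contact is carried by the prongs: the force went from -2.4 to +5.5 N. Opening now.

Request:
servo_tool(
  motion=[0, 0, 1.2, 0, 0, 0, 0, 0, 0, 0, 0, 0, 0, 10, 0, 0, 0, 0, 0, 0, 30, 0, 0, 0, 0, 0, 0, 50, 0, 0, 0, 0, 0, 0, 50, 0, 0, 0, 0, 0, 0, 50, 0, 0, 0, 0, 0, 0, 50, 0, 0, 0, 0, 0, 0, 50],
)

```text
time_s: 8.87
ee_pos: [583.6, -318.2, 206.6]
ee_rot: [-180.0, 0.0, -22.5]
force: [-0.2, 0.4, -0.5]
gripper_width: 44.6
```

Request:
servo_tool(
  motion=[0, 0, 4, 0, 0, 0, 50, 0, 0, 8, 0, 0, 0, 50, 0, 0, 12, 0, 0, 0, 50, 0, 0, 14, 0, 0, 0, 50, 0, 0, 14, 0, 0, 0, 50, 0, 0, 14, 0, 0, 0, 50, 0, 0, 10, 0, 0, 0, 50, 0, 0, 4, 0, 0, 0, 50, 0, 0, 0, 0, 0, 0, 50],
)

```text
time_s: 9.62
ee_pos: [584.0, -318.4, 288.3]
ee_rot: [180.0, -0.2, -22.5]
force: [0.2, -0.5, -0.6]
gripper_width: 45.7
```

```bash
python3 - <<'E'
from h import *
f=grab('side','side5'); g=grab('top','top5')
cv2.imwrite('pics/g.png',np.hstack([cv2.resize(f['image'][180:360,300:540,::-1],(440,330)),cv2.resize(g['image'][190:310,310:490,::-1],(360,330))]))
for f in (f,g):
  W=cloud(f); im=f['image'].astype(int); m=(im[...,2]>im[...,0]+50)&(im[...,2]>im[...,1]+30)&(W[...,2]>150)&(W[...,0]>400)&(W[...,0]<670)&(W[...,2]<185)&(W[...,1]>-450)
  print(np.nanpercentile(W[m][:,2],[5,50,95,99]), cv2.minAreaRect(W[m][:,:2].astype(np.float32)))
print(sensors.state()['ee_pos'],sensors.state()['ee_rot'],sensors.state()['force'])
E
```

```text
[154.92313812 163.43478203 166.76483245 168.16132745] ((657.0462646484375, 284.5951232910156), (1450.5919189453125, 164.77392578125), 82.7546157836914)
[154.72731379 162.79128181 166.79930293 168.27562712] ((658.70263671875, 273.7030944824219), (1281.6590576171875, 148.83111572265625), 83.1622543334961)
[ 583.40544244 -318.08414385  286.21909555] [-1.79993526e+02  3.78189461e-02 -2.24592964e+01] [ 0.12242515  0.14563166 -0.68038903]
```

View pics/g.png

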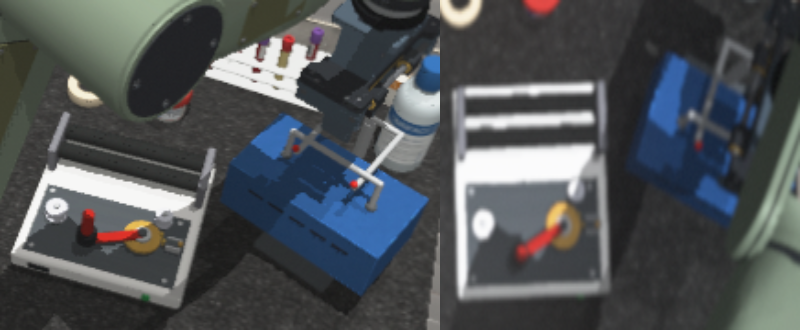

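The guard hangs on both prongs and is released. The red post stands at about (88,220) in the left crop and (522,250) in the right one. Next I'll measure it.

```bash
python3 - <<'E'
from h import *
for t in('side5','top5'):
    f=load(t);W=cloud(f);im=f['image'].astype(int);R,G,B=im[...,0],im[...,1],im[...,2]
    m=(R>G+70)&(R>B+70)&(W[...,0]>400)&(W[...,0]<600)&(W[...,1]>-200)&(W[...,1]<60)
    P=W[m]; T=P[P[:,2]>92]; print(t,len(P),len(T),T.mean(0),T.min(0),T.max(0)); 
    S=P[(P[:,2]>62)&(P[:,2]<94)]; print('shaft',len(S),S.mean(0) if len(S) else '')
yaw=np.radians(2.6); o=np.array([540.7,-69.0]); Rm=np.array([[np.cos(yaw),-np.sin(yaw)],[np.sin(yaw),np.cos(yaw)]])
for q in(0,.15,.3,.45,.6,.7,.75,.78):
    p=np.array([-35,-45])+75*np.array([np.sin(q-.42),np.cos(q-.42)]); print(q,np.round(o+Rm@p,1))
# other view of hung bar
for t in('side5','top5'):
    f=load(t);W=cloud(f);im=f['image'].astype(int);R,G,B=im[...,0],im[...,1],im[...,2]
    m=(B>R+50)&(B>G+30)&(abs(W[...,2]-163)<8)&(W[...,1]<-180)&(W[...,1]>-440)&(W[...,0]>480)&(W[...,0]<660)
    print(t,cv2.minAreaRect(W[m][:,:2].astype(np.float32)))
E
```

```text
side5 136 24 [476.72938972 -49.08929206  99.58798966] [470.95717166 -55.39664707  95.23057077] [487.04918738 -43.06518775 102.7694381 ]
shaft 0 
top5 98 17 [474.81950247 -49.97347067 101.3663314 ] [468.89860247 -56.31604392  97.76135854] [480.32949412 -44.61112549 105.28245601]
shaft 0 
0 [474.1 -48.5]
0.15 [484.5 -44.2]
0.3 [495.4 -41.6]
0.45 [506.6 -40.6]
0.6 [517.8 -41.2]
0.7 [525.2 -42.6]
0.75 [528.8 -43.6]
0.78 [531.  -44.2]
side5 ((583.47314453125, -319.07080078125), (210.37477111816406, 125.324462890625), 67.2593994140625)
top5 ((591.855712890625, -288.6421813964844), (142.4389190673828, 119.06517028808594), 68.0528793334961)
```

Request:
servo_tool(
  motion=[-6, 14, 0, 0, 0, 0.03, 50, -12, 29, 0, 0, 0, 0.048, 50, -13, 32, 0, 0, 0, 0.052, 50, -13, 32, 0, 0, 0, 0.052, 50, -13, 33, 0, 0, 0, 0.052, 50, -13, 33, 0, 0, 0, 0.052, 50, -13, 33, -10, 0, 0, 0.052, 50, -12, 31, -20, 0, 0, 0.048, 50, -9, 22, -20, 0, 0, 0.035, 50, -4, 10, -20, 0, 0, 0.017, 50],
)

```text
time_s: 10.55
ee_pos: [473.4, -46.6, 215.4]
ee_rot: [-179.9, 0.1, 2.8]
force: [0.5, 0.6, -0.1]
gripper_width: 45.6
```

Request:
servo_tool(
  motion=[0, 0, -20, 0, 0, 0, 50, 0, 0, -20, 0, 0, 0, 50, 0, 0, -20, 0, 0, 0, 50, 0, 0, -10, 0, 0, 0, 50, 0, 0, 0, 0, 0, 0, 50, 0, 0, 0, 0, 0, 0, 50],
)

```text
time_s: 11.05
ee_pos: [475.0, -49.1, 145.9]
ee_rot: [-180.0, 0.1, 2.6]
force: [-0.1, -0.5, 0.2]
gripper_width: 45.6
```

```bash
python3 - <<'E'
from h import *
f=grab('side','side6'); g=grab('top','top6')
cv2.imwrite('pics/i.png',np.hstack([cv2.resize(f['image'][200:350,280:440,::-1],(480,450)),cv2.resize(g['image'][200:320,310:400,::-1],(320,450))]))
print(sensors.state()['ee_pos'],sensors.state()['ee_rot'],sensors.state()['force'],sensors.state()['gripper_width'])
E
```

```text
[476.04616836 -49.2766241  147.21321216] [ 1.79989135e+02 -6.28731361e-02  2.63334810e+00] [ 0.64943233  0.24360487 -0.35320978] 45.585298625614314
```

View pics/i.png

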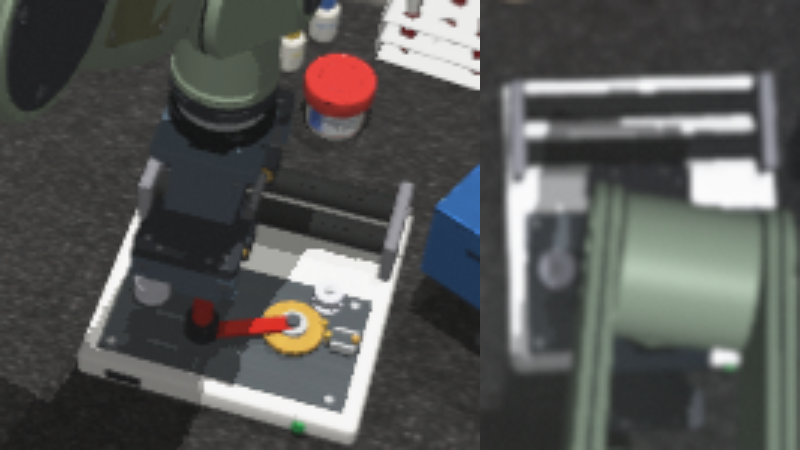

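The gripper is over the post, which stands below it at about (203,315) in the crop. I'll descend around it and pinch.

Request:
servo_tool(
  motion=[0, 0, -12, 0, 0, 0, 50, 0, 0, -14, 0, 0, 0, 50, 0, 0, -14, 0, 0, 0, 50, 0, 0, -12, 0, 0, 0, 50, 0, 0, -7, 0, 0, 0, 50, 0, 0, -2, 0, 0, 0, 50, 0, 0, 0, 0, 0, 0, 50],
)

```text
time_s: 11.73
ee_pos: [475.9, -49.2, 85.9]
ee_rot: [180.0, -0.0, 2.6]
force: [0.3, 0.2, 0.2]
gripper_width: 45.7
```

Request:
servo_tool(
  motion=[0, 0, 0, 0, 0, 0, 0, 0, 0, 0, 0, 0, 0, 0, 0, 0, 0, 0, 0, 0, 0, 0, 0, 0, 0, 0, 0, 0, 0, 0, 0, 0, 0, 0, 0, 0, 0, 0, 0, 0, 0, 0],
  newtons=30,
)

```text
time_s: 12.23
ee_pos: [475.6, -49.2, 86.0]
ee_rot: [180.0, -0.0, 2.6]
force: [-1.0, -0.7, 2.2]
gripper_width: 15.3
```

Request:
servo_tool(
  motion=[5, 2.3, 0, 0, 0, 0, 0, 5.4, 2, 0, 0, 0, 0, 0, 5.4, 1.5, 0, 0, 0, 0, 0, 5.5, 1.1, 0, 0, 0, 0, 0, 5.6, 0.7, 0, 0, 0, 0, 0, 5.6, 0.3, 0, 0, 0, 0, 0, 5.6, -0.1, 0, 0, 0, 0, 0, 5.6, -0.5, 0, 0, 0, 0, 0, 5.5, -1, 0, 0, 0, 0, 0, 5.5, -1.4, 0, 0, 0, 0, 0],
)

```text
time_s: 13.07
ee_pos: [526.0, -41.8, 85.3]
ee_rot: [-179.7, 0.6, 2.5]
force: [-10.9, 7.2, 8.5]
gripper_width: 15.5
```

Request:
servo_tool(
  motion=[0, 0, 0, 0, 0, 0, 0, 0, 0, 0, 0, 0, 0, 0, 0, 0, 0, 0, 0, 0, 0, 0, 0, 0, 0, 0, 0, 0, 0, 0, 0, 0, 0, 0, 0, 0, 0, 0, 0, 0, 0, 0],
)

```text
time_s: 13.57
ee_pos: [526.7, -42.1, 85.3]
ee_rot: [-179.7, 0.5, 2.5]
force: [-8.2, 7.3, 5.3]
gripper_width: 15.7
```

```bash
python3 - <<'E'
from h import *
f=grab('side','side7'); g=grab('top','top7')
cv2.imwrite('pics/j.png',cv2.resize(f['image'][180:360,280:520,::-1],(800,600)))
print(sensors.state()['time_s'],sensors.state()['ee_pos'],sensors.state()['force'],sensors.state()['gripper_width'])
for f in(f,g):
    W=cloud(f);im=f['image'].astype(int);R,G,B=im[...,0],im[...,1],im[...,2]
    m=(R>G+70)&(R>B+70)&(W[...,0]>400)&(W[...,0]<600)&(W[...,1]>-200)&(W[...,1]<60)
    P=W[m&(W[...,2]<80)]
    if len(P)>8:
        c=P.mean(0); vx,vy,x0,y0=cv2.fitLine(P[:,:2].astype(np.float32),cv2.DIST_HUBER,0,.01,.01).ravel()
        print(len(P),c,np.percentile(P[:,2],[5,50,95]),'line deg',np.degrees(np.arctan2(vy,vx)))
    m=(B>R+50)&(B>G+30)&(abs(W[...,2]-163)<8)&(W[...,1]<-180)&(W[...,1]>-440)&(W[...,0]>480)&(W[...,0]<660)
    print(cv2.minAreaRect(W[m][:,:2].astype(np.float32)),np.median(W[m][:,2]))
E
```

```text
13.6667 [526.71859514 -42.08740365  85.26254194] [-8.89787014  6.44448874  6.43233213] 15.537207371600301
87 [515.54759159 -88.94515648  46.89537986] [42.3403215  47.17228357 50.67272491] line deg 76.596344
((583.1344604492188, -319.2038879394531), (211.9011993408203, 124.74335479736328), 67.71485900878906) 163.60412167076612
((580.7095947265625, -320.2768249511719), (210.57850646972656, 122.38451385498047), 66.95166015625) 163.1620885449138
```

View pics/j.png

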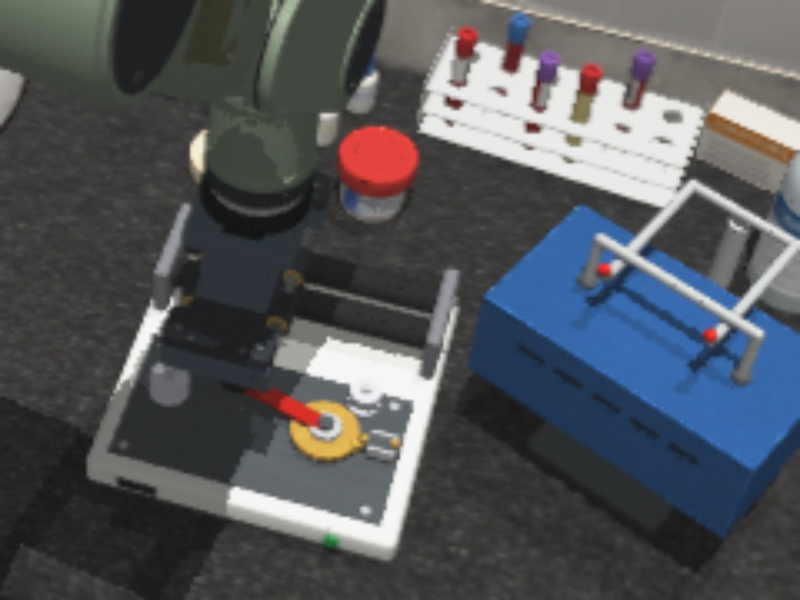

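The arm line gives q of about 0.70, and the guard hangs at its seat. I'll push slightly deeper for margin and hold.

Request:
servo_tool(
  motion=[1.5, 0.2, 0, 0, 0, 0, 0, 1.5, 0.2, 0, 0, 0, 0, 0, 0, 0, 0, 0, 0, 0, 0, 0, 0, 0, 0, 0, 0, 0, 0, 0, 0, 0, 0, 0, 0, 0, 0, 0, 0, 0, 0, 0, 0, 0, 0, 0, 0, 0, 0],
)

```text
time_s: 14.25
ee_pos: [528.8, -42.4, 85.2]
ee_rot: [-179.8, 0.6, 2.5]
force: [-10.0, 3.9, 7.3]
gripper_width: 15.1
```

```bash
python3 - <<'E'
from h import *
f=grab('side','side8'); s=sensors.state()
print(s['time_s'],s['ee_pos'],s['force'],s['gripper_width'],s['qvel'])
W=cloud(f);im=f['image'].astype(int);R,G,B=im[...,0],im[...,1],im[...,2]
m=(R>G+70)&(R>B+70)&(W[...,0]>400)&(W[...,0]<600)&(W[...,1]>-200)&(W[...,1]<60)&(W[...,2]<80)
P=W[m]; vx,vy,_,_=cv2.fitLine(P[:,:2].astype(np.float32),cv2.DIST_HUBER,0,.01,.01).ravel(); a=np.degrees(np.arctan2(vy,vx)); print(a,'q',np.radians(92.6-a)+.42)
# same estimate at rest as check
f=load('side5');W=cloud(f);im=f['image'].astype(int);R,G,B=im[...,0],im[...,1],im[...,2]
m=(R>G+70)&(R>B+70)&(W[...,0]>400)&(W[...,0]<600)&(W[...,1]>-200)&(W[...,1]<60)&(W[...,2]<60)
P=W[m]; vx,vy,_,_=cv2.fitLine(P[:,:2].astype(np.float32),cv2.DIST_HUBER,0,.01,.01).ravel(); a=np.degrees(np.arctan2(vy,vx))%180; print('rest',a,np.radians(92.6-a)+.42)
# bystander shift check via image change
a=load('side0')['image'].astype(int); b=load('side8')['image'].astype(int)
for n,(x0,x1,y0,y1) in dict(timer=(195,235,280,312),pen=(400,468,372,402),marker=(120,182,264,288),cup=(380,408,218,248)).items(): print(n,abs(a-b)[y0:y1,x0:x1].mean())
E
```

```text
14.3 [528.76575191 -42.38205698  85.17124516] [-10.15685297   3.32913255   8.24069757] 15.45615421043543 [ 0.08399082  0.03806588 -0.01240611 -0.00139131  0.00193895 -0.10666999]
74.32846 q 0.7388985
rest 121.00218 -0.07571164
timer 83.97890625
pen 5.393464052287582
marker 21.33557347670251
cup 6.397222222222222
```

View pics/side8.png

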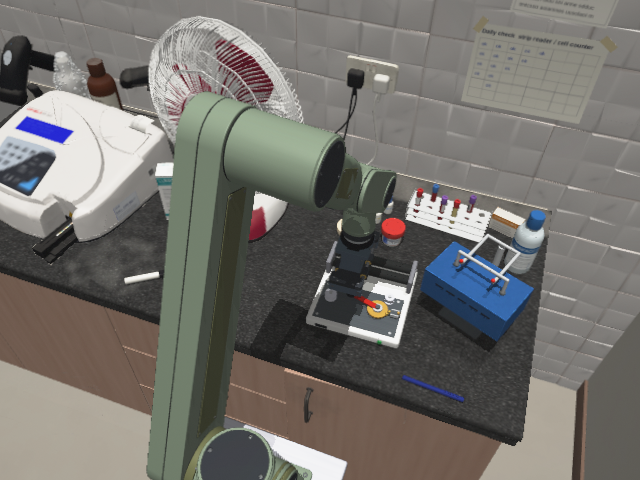

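The guard hangs at about (477,290). The arm holds the tensioner at (360,300), and the other items are in place, although the robot arm itself hides the timer. Handing in.

```bash
python3 -c "
from workcell import env,sensors
print(env.job_done()); s=sensors.state(); print(s['time_s'],s['ee_pos'],s['force'])"
```

```text
the job is handed in; nothing more can be done
None
the job is handed in; nothing more can be done
```

I took the guard off by its handle and hung it on both prongs of the hook stand, then let go of it. I then pinched the tensioner post and pushed it past the click. The fingers were still holding it there when I handed in at about 14.3 s.

- **Guard:** after release, the side view put its centre within about 1 mm of my measured seat. The hood's top was at 163 mm, which matches the expected hanging height. A later top view, partly hidden by the robot arm, gave about 2–3 mm off, still well inside the 22 mm limit.
- **Tensioner:** the joint was at about 0.74 rad both from the image line fit and from the tool position. The same line fit read -0.08 rad at rest instead of 0, so it can be off by that much. The tool position still leaves it clear of the 0.62 limit. The outside force on the tool was about 10 N in x, and the arm was still.
- **Other items:** the specimen cup and pen looked unchanged in the last image. I couldn't check the timer, the tape roll or the whole marker there because the robot arm hid them, but the gripper never came near them.

No check failed, and handing in gave no verdict.

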